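# Hold a grip bracket against the sprung stop of a test fixture

## Robot

A 7-joint arm with a two-finger parallel gripper is mounted at the origin on the work surface. World frame = base frame: x ahead of the robot, y to its left, z up, the work surface at z = 0. Lengths are in m, angles in rad, forces in N, time in s.
With the tool pointing down it reaches from about 0.425 to 0.95 m from the base axis. Payload 4.7 kg.
Tool frame: the origin (TCP) lies between the finger pads; the fingertips stand 25 mm ahead of it and the grasp point (between the pads) lies 6 mm ahead of it; z points along the fingers, y is the line along which they close (so a half turn about z gives the same grasp; the last joint's range is limited). The gripper opens to 85 mm and grips with 20 to 120 N. Pads are 22 mm wide; open, the fingers measure 114 mm over their backs; the gripper's body (76 mm by 85 mm) begins 54 mm behind the grasp point. The pads swing forward as they close: fully open they stand 13 mm farther back than shut.
Start: joints at [-1.362, 0.469, -0.049, 1.532, 0.024, 1.141, -0.082], TCP at [0.159, 0.656, 0.256] pointing down, gripper open.
Joint ranges: [-2.59, 2.59], [-0.33, 1.99], [-1.39, 1.29], [0.1, 2.45], [-1.04, 4.18], [0.21, 1.99], [-2.66, 2.66]. Speed limits (rad/s): [2.57, 2.57, 3.14, 3.14, 3.14, 3.14, 3.14].

## Interface

Orientations are given as a 3x3 rotation matrix whose columns are the frame's x, y, z axes.
In Python, from rig import * gives the robot as it stands. Calls block until the motion is done:
- movep(position, orientation): joint-space move of the TCP to a pose.
- move_l(position, attitude=None, feed=0.15, until_force=None): straight line of the TCP; attitude=None keeps the orientation; feed is the mean speed in m/s. With until_force (N) it stops when the force on the tool has changed by that much, and returns True; else False.
- move_joints(angles): joint-space move.
- command_gripper(opening, newtons=None): finger opening in m; newtons is the grip in N (None keeps the last); returns when the fingers have stopped.
- sleep(seconds).
- inverse_kinematics(position, orientation): joint angles nearest the present ones, or None.
- sense(): the state.
- camera(name): name is "side" or "top" or "wrist"; returns (picture, depth): 384x512x3 uint8, red, green, blue; 384x512 float32, m along the optical axis (not along the pixel's ray), 0 where there is no reading.
- camera_params(name): a dict with "K" (3x3 intrinsics, pixels), "position" and "rotation" of the camera in the world; the wrist camera has in their place "tool_from_camera" (4x4, takes a point from camera to tool coordinates, whose origin is the TCP and whose axes are the flange's). Camera axes: x right, y down, z forward; pixel columns grow to the right and rows downward; lengths in m; the calibration is good to about 2 mm. A picture is of the moment at which its call begins: read the wrist's pose just before it. camera_params takes no time and is no camera call.
A pose or a line that the arm cannot do raises Unreachable and nothing moves.
- finish_job(): hands the job in; it is judged then, once.
The state is a dict: "time_s": time; "joint_pos": joint angles; "qd": joint speeds; "joint_efforts": joint torques, N m; "position": TCP position; "tcp_rot": TCP orientation; "wrist_force": force on the tool from outside, world axes, zero at the start; "ft_torque": the same for the moment, N m; "finger_gap": finger opening in m; "gripper_force": force on a finger pad.
Only numpy, scipy, OpenCV 4.12 (cv2) and the standard library are available. Lean on these libraries where they do the work, as an engineer would, in place of code of your own. Each camera call takes 0.05 s, during which the arm holds its last target. There are 200 camera calls.

## Task

First clear the stemmed anvil off the grey fixture plate and stand it in the open tray. Then set the aluminium bracket flat on the plate, its long toe with the two slots towards the sprung stop, and press it square and centred against the stop with a steady push of about 12 N (8 to 16 N; never more than 20 N), kept for at least two seconds, for someone who will screw it down. Finish while still holding it pressed like that: do not let go, and leave everything else on the bench where it is.

Things in the scene. Friction and masses are not known exactly. Their poses are not given: they have to be found in the camera images.
- fixture: fixed grey base plate on four feet, 200 (x) x 160 (y) mm, its flat top 30 mm above the bench. Origin at bench level under its centre; +x points towards the sprung stop, which stands on the +x half. A fixed housing (10 x 120 mm, 26 high) closes the +x end. The top is free from x = -100 mm to the stop's face at +30 mm
- stop (a joint): travel of the sprung stop along the fixture's +x, 0 = relaxed, up to 25 mm (m). A plain spring of 1000 N/m without preload: pushed back 8 mm is 8 N, 12 mm is 12 N, 16 mm is 16 N
- stop_face (a point): centre of the steel stop's flat face, which looks towards the fixture's -x. The face is 60 mm wide and 26 high, its lower edge 1.5 mm above the plate; this point is 14.5 mm above the plate, moves with the stop, and lies at x = +30 mm, y = 0 in the fixture frame when relaxed. Axes as the fixture's
- bracket: loose aluminium bracket, about 0.3 kg: a foot plate 75 (x) x 60 (y) x 12 mm with one upright rib across it, 12 mm thick (x), 60 wide (y), its top 57 mm above the underside. Origin on the underside below the middle of the rib; the foot runs from x = -25 mm (short tail) to x = +50 mm (long toe, with two dark slots). Starts upright on the bench
- toe_face (a point): centre of the bracket's toe end face (at bracket x = +50 mm, 6 mm above the underside), the face that goes against the stop. Axes as the bracket's
- anvil: loose steel anvil, about 0.35 kg: disc 60 mm round and 18 high with an upright stem 24 mm round, its top 63 mm above the underside. Origin at the centre of the underside. Starts upright on the fixture plate. Grip the stem from above
- tray: fixed open grey plastic tray, 150 x 150 mm outside, 30 high, walls and floor 4 mm. Origin at bench level under its centre
- weight: bystander, leave alone: brass calibration weight, 52 mm round, 62 high, with a small knob
- platen: bystander, leave alone: spare steel platen, stepped disc 80 mm round, 30 high
- jar: bystander, leave alone: closed jar 50 mm round, 60 high
- screwdriver: bystander, leave alone: screwdriver lying down
- wrench: bystander, leave alone: wrench lying down
- collar: bystander, leave alone: dark steel ring 64 mm round, 25 high

How it is judged:
By the outcome, as a careful person would: the job done as asked, in the order asked, and still so for the second after the job is handed in, while the arm keeps its last pose, push and grip.
It also fails if it takes over 72 s, if anything falls off the work surface, if the arm or the gripper's body presses on something with over 40 N, if the wrist force passes 120 N, or if a joint passes its speed limit or range.

## Working session

There is one attempt and no reset: what is moved stays moved. The work goes in short steps, each a Python script; the robot and the scene stay as the last script left them, time stands still between calls to the robot, and variables do not carry over. Pictures are saved under pics/ and viewed, at most 10 in all, crops included, and the job is handed in when it is done.

```bash
mkdir -p pics; ls
python3 - <<'E'
from rig import *
import cv2,numpy as np
np.set_printoptions(precision=4,suppress=True)
for n in("top","side"):
    p,d=camera(n); cv2.imwrite(f"pics/{n}0.png",cv2.resize(p[...,::-1],(800,600),interpolation=cv2.INTER_CUBIC)); np.savez(f"{n}0.npz",p=p,d=d)
    print(n,camera_params(n))
print(camera_params("wrist"))
print(sense())
E
```

```text
pics
top {'K': array([[446.4351,   0.    , 258.0266],
       [  0.    , 446.4351, 185.4173],
       [  0.    ,   0.    ,   1.    ]]), 'position': array([ 0.464 , -0.0168,  1.3222]), 'rotation': array([[ 0.0011, -0.9961,  0.0883],
       [-0.9999, -0.0019, -0.0098],
       [ 0.0099, -0.0883, -0.996 ]])}
side {'K': array([[404.8164,   0.    , 260.8486],
       [  0.    , 404.8164, 190.5268],
       [  0.    ,   0.    ,   1.    ]]), 'position': array([ 0.0196, -0.5718,  0.7056]), 'rotation': array([[ 0.7   , -0.4431,  0.5601],
       [-0.7141, -0.4265,  0.5551],
       [-0.0071, -0.7885, -0.615 ]])}
{'K': array([[271.3904,   0.    , 255.4953],
       [  0.    , 271.3904, 191.7375],
       [  0.    ,   0.    ,   1.    ]]), 'tool_from_camera': array([[ 0.0004, -0.9605, -0.2782,  0.0703],
       [ 1.    ,  0.0005, -0.0005, -0.0001],
       [ 0.0006, -0.2782,  0.9605, -0.1171],
       [ 0.    ,  0.    ,  0.    ,  1.    ]])}
{'time_s': 0.1, 'joint_pos': array([-1.3619,  0.4694, -0.0486,  1.5336,  0.0241,  1.141 , -0.0823]), 'qd': array([-0.0005, -0.001 , -0.0019, -0.0025, -0.0006,  0.    , -0.0004]), 'joint_efforts': array([  0.0008, -51.1516,  -0.0468, -23.839 ,   0.0108,   0.0044,
        -0.    ]), 'position': array([0.1589, 0.6556, 0.2554]), 'tcp_rot': array([[-0.9719,  0.2355, -0.0004],
       [ 0.2355,  0.9719, -0.0017],
       [-0.0001, -0.0017, -1.    ]]), 'wrist_force': array([-0.3907,  0.5287, -0.2589]), 'ft_torque': array([0.0005, 0.0107, 0.0318]), 'gripper_force': 0.0, 'finger_gap': 0.08510594370366395}
```

View pics/top0.png

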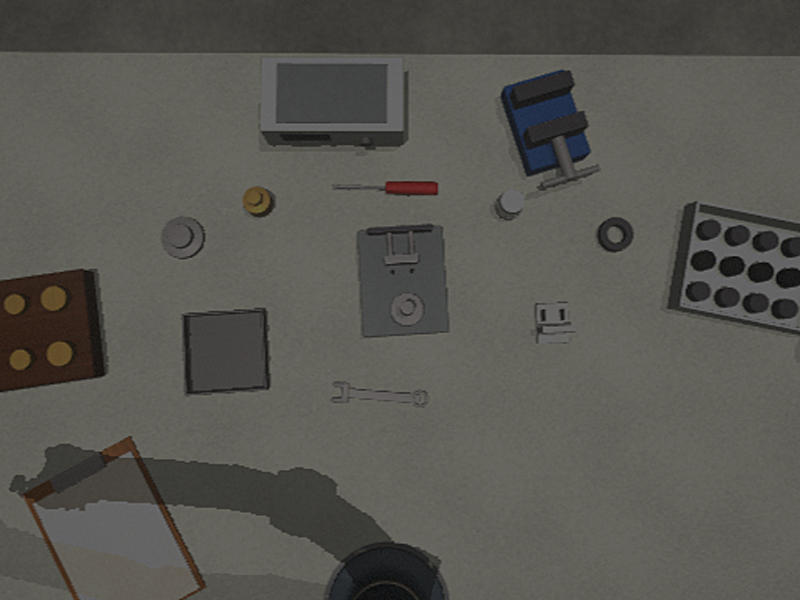

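View pics/side0.png

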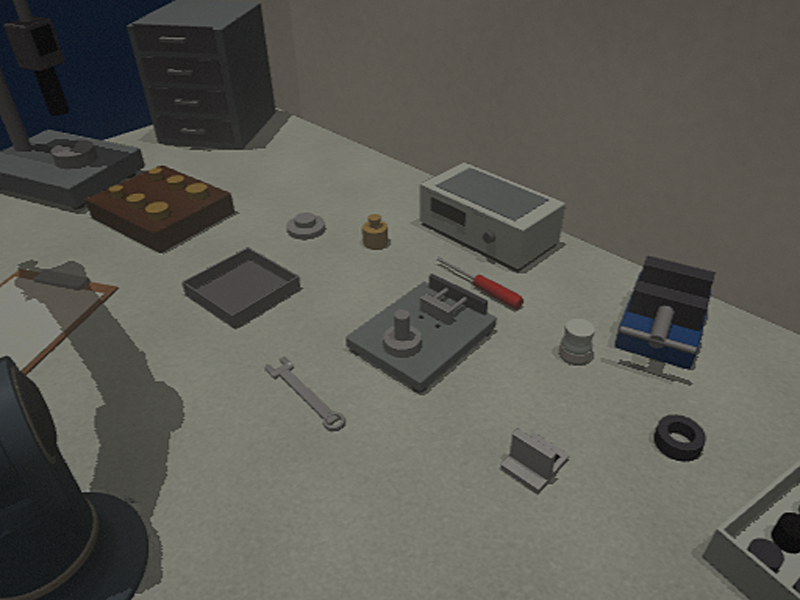

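The top view shows the fixture centred at about (402,282), with its stop towards the top of the image (world +x). The anvil is at (407,308), the bracket at (553,325) with its toe up, and the tray at (226,352). The side view agrees with all of these. Next I'll get rough positions, then take close wrist views.

```bash
cat > h.py <<'E'
from rig import *
import cv2,numpy as np
np.set_printoptions(precision=4,suppress=True)
def pose(name,s=None):
    c=camera_params(name)
    if name!="wrist": return c["K"],c["position"],c["rotation"]
    T=c["tool_from_camera"]; R=s["tcp_rot"]
    return c["K"],s["position"]+R@T[:3,3],R@T[:3,:3]
def ray(P,uv):
    K,p,R=P; d=R@np.linalg.solve(K,[uv[0],uv[1],1]); return p,d
def onplane(P,uv,z):
    p,d=ray(P,uv); return p+d*(z-p[2])/d[2]
def tri(obs):  # [(P,uv),...] least squares point
    A=np.zeros((3,3));b=np.zeros(3)
    for P,uv in obs:
        p,d=ray(P,uv); d=d/np.linalg.norm(d); M=np.eye(3)-np.outer(d,d); A+=M;b+=M@p
    return np.linalg.solve(A,b)
def down(yaw): # tool z down, tool x axis at yaw
    c,s=np.cos(yaw),np.sin(yaw); return np.array([[c,s,0],[s,-c,0],[0,0,-1.]])
E
python3 - <<'E'
from h import *
P=pose("top");D=np.load("top0.npz")["d"]
k=.64
for n,uv,z in [("fix",(402,282),.03),("anvil",(407,307),.093),("stopface",(401,264),.05),("housing",(400,230),.05),("br rib",(553,325),.057),("br slots",(553,314),.012),("tray",(226,352),.03),("fixBL",(363,336),.03),("fixBR",(448,331),.03)]:
    u=np.array(uv)*k; dep=D[int(u[1]),int(u[0])]; p,d=ray(P,u)
    print(n,onplane(P,u,z),"depth:",p+d*dep)
# candidate orientations
for yaw in np.arange(-np.pi,np.pi,np.pi/4):
    print(yaw,inverse_kinematics([.6,0,.3],down(yaw)),inverse_kinematics([.55,-.26,.3],down(yaw)))
E
```

```text
fix [ 0.593  -0.0274  0.03  ] depth: [ 0.5932 -0.0274  0.0279]
anvil [ 0.5424 -0.0357  0.093 ] depth: [ 0.5423 -0.0357  0.0946]
stopface [ 0.6242 -0.0253  0.05  ] depth: [ 0.6232 -0.0253  0.0579]
housing [ 0.6874 -0.0234  0.05  ] depth: [ 0.6865 -0.0234  0.0552]
br rib [ 0.5124 -0.3016  0.057 ] depth: [ 0.5142 -0.3123  0.0094]
br slots [ 0.5348 -0.3121  0.012 ] depth: [ 0.535  -0.313   0.0076]
tray [0.4629 0.2964 0.03  ] depth: [0.4628 0.3021 0.0068]
fixBL [0.4926 0.0446 0.03  ] depth: [0.4932 0.0459 0.0027]
fixBR [ 0.502  -0.1126  0.03  ] depth: [ 0.502  -0.1126  0.0301]
-3.141592653589793 [-0.4931  0.3364  0.555   1.6902 -0.1901  1.1691  1.6823] [-0.4505  0.5968  1.2685  1.6897 -0.5899  1.3033  2.5057]
-2.356194490192345 [-0.3676  0.3195  0.3861  1.6832 -0.1291  1.1641  2.4082] [ 1.0647  0.4998 -0.9901  1.6056  0.4325  1.2731  2.3575]
-1.5707963267948966 [ 0.7241  0.567  -1.1739  1.6209  0.537   1.3185  2.6086] [-0.3909  0.5112  1.1169  1.6874 -0.4816  1.2509 -2.3088]
-0.7853981633974483 [-0.8457  0.4925  1.1176  1.707  -0.4661  1.2401 -1.974 ] [-0.3909  0.5112  1.1169  1.6874 -0.4816  1.2509 -1.5234]
0.0 [-0.7359  0.4127  0.915   1.7023 -0.3481  1.1998 -1.3037] [-0.3191  0.4516  0.9764  1.6843 -0.3954  1.2189 -0.8206]
0.7853981633974483 [-0.6252  0.368   0.7428  1.697  -0.2662  1.1806 -0.5989] [-0.334   0.4617  1.0034  1.685  -0.411   1.224  -0.0202]
1.5707963267948966 [-0.5766  0.3542  0.672   1.6946 -0.2362  1.1754  0.1569] [-0.3241  0.4549  0.9854  1.6845 -0.4005  1.2205  0.7552]
2.356194490192345 [-0.5463  0.347   0.629   1.693  -0.2188  1.1728  0.9252] [-0.2426  0.4103  0.8472  1.6808 -0.3266  1.1992  1.4692]
```

Run:
```python
from h import *
import pickle
out={}
for n,p in [("f1",[.63,.02,.25]),("f2",[.60,-.09,.25]),("b1",[.56,-.28,.22]),("b2",[.56,-.36,.22])]:
    movep(p,down(0)); sleep(.3); s=sense(); im,d=camera("wrist"); out[n]=(pose("wrist",s),im,d); print(n,s["time_s"],s["position"])
pickle.dump(out,open("w.pkl","wb"))
big=lambda a,b,n:cv2.imwrite(n,np.hstack([cv2.resize(out[x][1][...,::-1],(800,600),interpolation=cv2.INTER_CUBIC) for x in a]))
for n in out: cv2.imwrite(f"pics/{n}.png",cv2.resize(out[n][1][...,::-1],(800,600),interpolation=cv2.INTER_CUBIC))
```

```text
f1 3.1917 [0.63   0.0202 0.25  ]
f2 4.075 [ 0.6004 -0.0887  0.2498]
b1 5.2333 [ 0.5609 -0.2785  0.2201]
b2 6.0 [ 0.5607 -0.3586  0.2199]
```

View pics/f1.png

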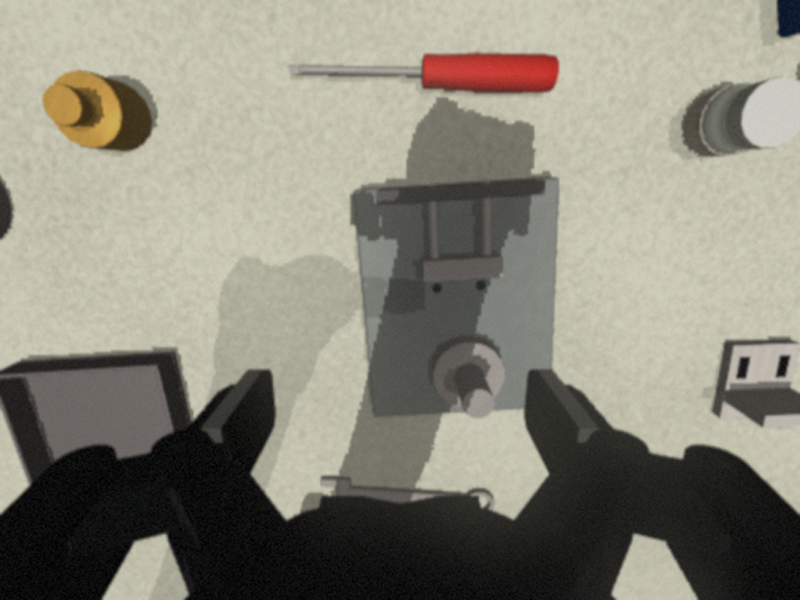

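View pics/b1.png

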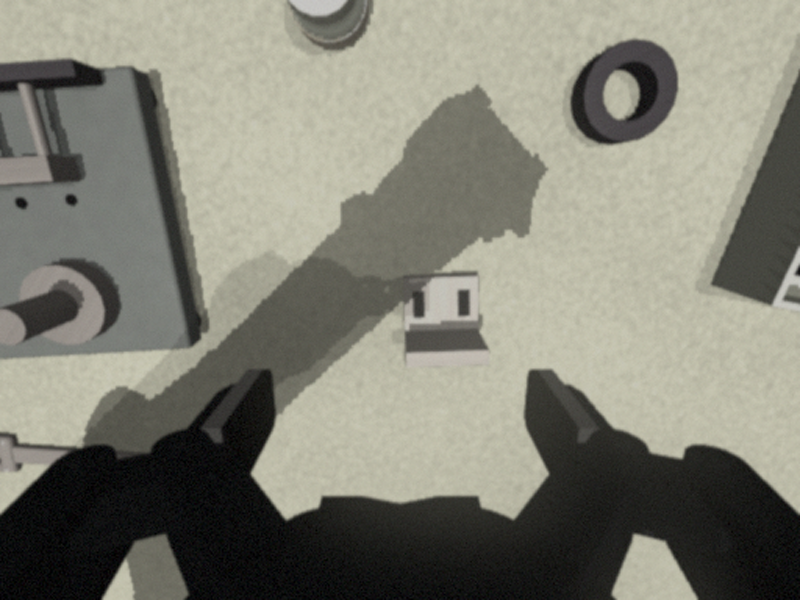

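Wrist view f1 shows the stem top at (480,403), the stop block with its face at y≈277 (x 424–502), and the plate's rear corners at (376,415) and (551,407). b1 shows the bracket with its toe edge at (407,277)–(477,273) and its rib top as the light strip at y≈350–365. I'll view enlarged crops of both pairs next.

Run:
```python
from h import *
import pickle
o=pickle.load(open("w.pkl","rb"))
def tile(n,uv,k,w=400,h=300):
    x0,y0=int(uv[0]-w/k/2),int(uv[1]-h/k/2)
    c=cv2.resize(o[n][1][y0:y0+int(h/k),x0:x0+int(w/k),::-1],(w,h),interpolation=cv2.INTER_CUBIC)
    c=cv2.convertScaleAbs(c,alpha=1.3)
    print(n,"origin",x0,y0,"k",k); return c
proj=lambda n,X:(lambda P:(lambda q:(q/q[2])[:2])(P[0]@(P[2].T@(np.array(X)-P[1]))))(o[n][0])
m=np.vstack([np.hstack([tile("b1",(285,205),5),tile("b2",proj("b2",[.52,-.31,.03]),5)]),
 np.hstack([tile("f1",(300,215),2.5),tile("f2",proj("f2",[.575,-.03,.05]),2.5)])])
cv2.imwrite("pics/m1.png",m)
```

```text
b1 origin 245 175 k 5
b2 origin 174 179 k 5
f1 origin 220 155 k 2.5
f2 origin 126 135 k 2.5
```

View pics/m1.png

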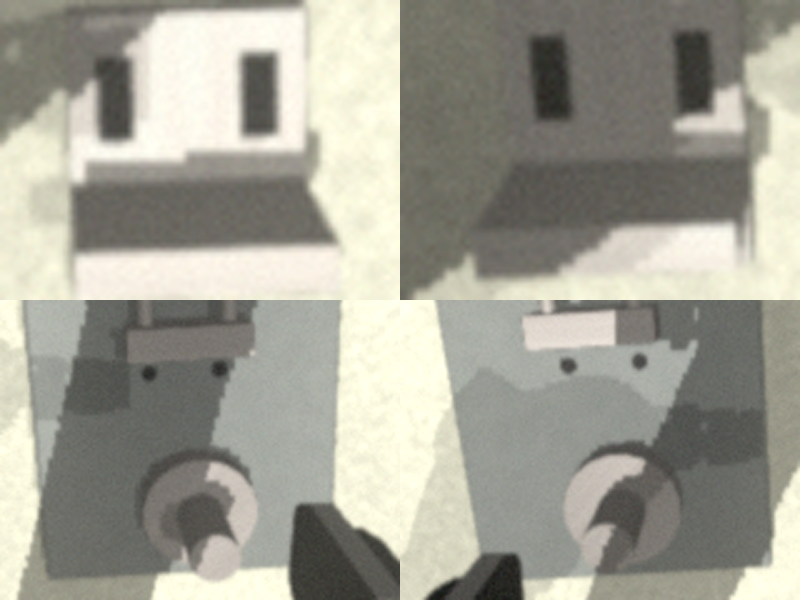

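Tile readings: the b1 slots are at (114,98) and (260,93), and the b2 slots at (151,77) and (293,72). The rib-top front edges are at (75,250)–(337,243) in b1 and (75,233)–(335,222) in b2. The stop's top front edge is at (128,61)–(254,53) in f1 and (127,49)–(255,42) in f2. The stem top is at (215,258) in f1 and about (200,247) in f2. I'll triangulate these and check them against depth.

Run:
```python
from h import *
import pickle
o=pickle.load(open("w.pkl","rb"))
O={"b1":(245,175,5),"b2":(174,179,5),"f1":(220,155,2.5),"f2":(126,135,2.5)}
def N(n,t): x,y,k=O[n]; return (x+(t[0]+.5)/k-.5,y+(t[1]+.5)/k-.5)
def T(l,a,n1,b,n2): print(l,tri([(o[n1][0],N(n1,a)),(o[n2][0],N(n2,b))]))
T("slotL",(114,98),"b1",(151,77),"b2");T("slotR",(260,93),"b1",(293,72),"b2")
T("ribL",(75,250),"b1",(75,233),"b2");T("ribR",(337,243),"b1",(335,222),"b2")
T("ribfootL",(75,183),"b1",(115,163),"b2")
T("holeL",(149,73),"f1",(168,66),"f2");T("holeR",(219,69),"f1",(240,61),"f2")
T("stopL",(128,61),"f1",(127,49),"f2");T("stopR",(254,53),"f1",(255,42),"f2")
T("stem",(215,258),"f1",(200,247),"f2");T("plateBL",(48,279),"f1",(78,278),"f2")
print("plateBR",onplane(o["f2"][0],N("f2",(371,265)),.03))
def cloud(n):
    (K,p,R),im,d=o[n]; v,u=np.indices(d.shape); r=np.stack([(u-K[0,2])/K[0,0],(v-K[1,2])/K[1,1],np.ones_like(d)],-1)*d[...,None]
    return (r@R.T+p)[d>0]
def seg(n,x,y,z):
    X=cloud(n); m=(X[:,0]>x[0])&(X[:,0]<x[1])&(X[:,1]>y[0])&(X[:,1]<y[1])&(X[:,2]>z[0])&(X[:,2]<z[1]); X=X[m]
    r=cv2.minAreaRect((X[:,:2]*1000).astype(np.float32)); print(n,len(X),"med",np.median(X,0),"rect mm",r)
for n in("f1","f2"):
    print("stem");seg(n,(.48,.6),(-.1,.03),(.087,.1))
    print("disc");seg(n,(.48,.6),(-.1,.03),(.043,.053))
    print("stop");seg(n,(.6,.67),(-.1,.05),(.052,.065)); print("plate");seg(n,(.45,.72),(-.14,.1),(.025,.035))
for n in("b1","b2"):
    print("rib");seg(n,(.45,.6),(-.36,-.25),(.05,.065));print("foot");seg(n,(.45,.6),(-.36,-.25),(.007,.017))
```

```text
slotL [ 0.5338 -0.2939  0.0098]
slotR [ 0.5364 -0.33    0.0136]
ribL [ 0.5106 -0.2836  0.0535]
ribR [ 0.5134 -0.3423  0.0547]
ribfootL [ 0.512  -0.2842  0.0127]
holeL [ 0.6136 -0.0107  0.0296]
holeR [ 0.6158 -0.0467  0.029 ]
stopL [0.6259 0.0017 0.0551]
stopR [ 0.6296 -0.0573  0.0556]
stem [ 0.547  -0.0357  0.099 ]
plateBL [0.5004 0.0423 0.0391]
plateBR [ 0.5044 -0.1147  0.03  ]
stem
f1 350 med [ 0.5446 -0.0367  0.0923] rect mm ((543.7770385742188, -36.983367919921875), (23.67486572265625, 23.417184829711914), 13.666275024414062)
disc
f1 1080 med [ 0.5523 -0.0312  0.0473] rect mm ((545.26611328125, -36.65082931518555), (55.93305206298828, 59.10004806518555), 19.96422004699707)
stop
f1 718 med [ 0.6361 -0.0272  0.0568] rect mm ((635.152099609375, -26.977231979370117), (16.315006256103516, 59.6168327331543), 3.516258716583252)
plate
f1 13475 med [ 0.6082 -0.0199  0.0294] rect mm ((597.3400268554688, -29.58763885498047), (199.81057739257812, 159.9839324951172), 3.632235288619995)
stem
f2 368 med [ 0.5444 -0.0379  0.0922] rect mm ((543.5872192382812, -37.598358154296875), (23.45328903198
[... 413 characters left out ...]
497070312, -29.840171813964844), (199.5994873046875, 159.5377197265625), 3.6610233783721924)
rib
b1 618 med [ 0.5085 -0.3132  0.0563] rect mm ((507.3920593261719, -313.1106262207031), (12.504575729370117, 58.56529998779297), 2.0763437747955322)
foot
b1 1707 med [ 0.5351 -0.3118  0.0115] rect mm ((534.9074096679688, -311.9055480957031), (44.87469482421875, 59.762107849121094), 2.435354709625244)
rib
b2 620 med [ 0.5085 -0.3134  0.0561] rect mm ((507.4966125488281, -313.0534362792969), (12.49845027923584, 59.86210250854492), 2.507939577102661)
foot
b2 1743 med [ 0.5347 -0.3127  0.0114] rect mm ((519.9489135742188, -312.61981201171875), (75.02549743652344, 60.12995910644531), 2.216066360473633)
```

All the measurements agree. The fixture is at (0.5973, −0.0297) with yaw 3.63°, the anvil at (0.5437, −0.0373), and the bracket rib at (0.5074, −0.3131) with yaw about 2.3°. Anvil first.

Run:
```python
from h import *
P=pose("top");d=np.load("top0.npz")["d"];K,p,R=P
v,u=np.indices(d.shape); X=((np.stack([(u-K[0,2])/K[0,0],(v-K[1,2])/K[1,1],np.ones_like(d)],-1)*d[...,None])@R.T+p)[d>0]
m=(abs(X[:,0]-.463)<.1)&(abs(X[:,1]-.296)<.1)&(abs(X[:,2]-.028)<.008)
r=cv2.minAreaRect((X[m,:2]*1000).astype(np.float32)); print("tray",r)
t=np.array(r[0])/1000
if np.hypot(*(t-[.463,.298]))>.012: t=np.array([.463,.297])
Y=down(np.radians(93.6)); a=np.array([.5437,-.0373])
movep([*a,.17],Y); move_l([*a,.084],feed=.1)
command_gripper(0,60); s=sense(); print(s["finger_gap"],s["gripper_force"],s["time_s"])
move_l([*a,.16],feed=.12); s=sense(); print(s["finger_gap"],s["wrist_force"])
movep([*t,.16],Y); sleep(.2)
hit=move_l([*t,.075],feed=.12); hit=move_l([*t,.053],feed=.03,until_force=3); s=sense(); print("down",hit,s["position"],s["wrist_force"])
command_gripper(.06); s=sense();print(s["finger_gap"],s["time_s"])
move_l([*t,.18],feed=.15)
b=np.array([.5074,-.3131]); movep([*b,.14],down(np.radians(92.3)))
im,_=camera("top");cv2.imwrite("pics/t1.png",cv2.resize(im[150:330,80:400,::-1],(800,450),interpolation=cv2.INTER_CUBIC)); print(sense()["time_s"])
```

```text
tray ((464.2917785644531, 300.5650634765625), (150.19451904296875, 151.99488830566406), 3.846331834793091)
0.02195127422245144 58.66185128688812 8.9
0.022098074096898297 [-0.1226 -0.3704 -4.5637]
down True [0.4642 0.3006 0.0583] [-0.0261 -0.4147  5.0908]
0.06030067389583758 13.0667
16.2917
```

View pics/t1.png

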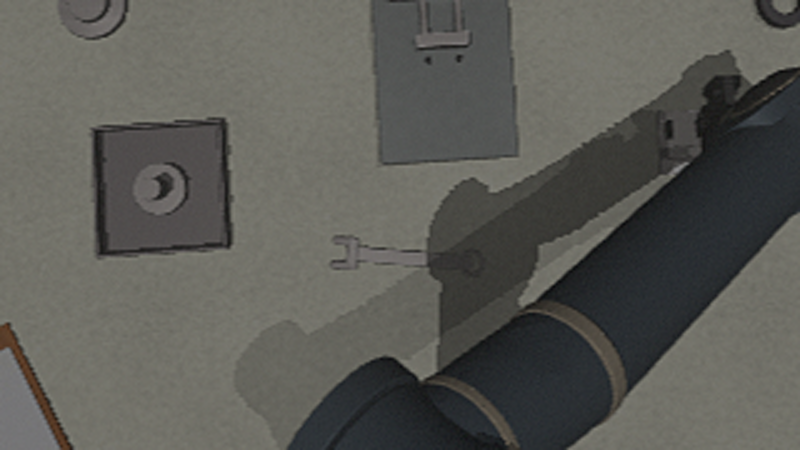

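The anvil stands upright in the middle of the tray, at about (160,188), and the plate is clear. Next, pick up the bracket and set it down in front of the stop.

```bash
cat >> h.py <<'E'
YAW=np.radians(3.63); FX=np.array([np.cos(YAW),np.sin(YAW)]); FC=np.array([.5973,-.0297])
def fix(x,y=0.): return FC+FX*x+np.array([-FX[1],FX[0]])*y
def rep(l):
    s=sense(); w=s["wrist_force"]; q=s["position"][:2]-FC
    print(l,"t",round(s["time_s"],2),"fixXY",np.array([q@FX,q@[-FX[1],FX[0]]]),"z",round(s["position"][2],4),"Fx",round(w[:2]@FX,2),"F",w,"M",s["ft_torque"],"gap",round(s["finger_gap"],4),"grip",round(s["gripper_force"],1)); return s
E
python3 - <<'E'
from h import *
b=[.5074,-.3131]
move_l([*b,.042],feed=.1); rep("at"); command_gripper(0,70); rep("grip")
move_l([*b,.15],feed=.12); rep("lift")
h=fix(-.037); Y=down(np.radians(90+3.63)); movep([*h,.14],Y)
sleep(.2); rep("over")
move_l([*h,.079],feed=.1); print(move_l([*h,.068],feed=.02,until_force=3)); rep("down")
s=sense(); im,d=camera("wrist"); np.savez("w3.npz",im=im,d=d,p=s["position"],R=s["tcp_rot"])
cv2.imwrite("pics/w3.png",cv2.resize(im[...,::-1],(800,600),interpolation=cv2.INTER_CUBIC))
E
```

```text
at t 17.43 fixXY [-0.1073 -0.2776] z 0.0426 Fx 0.09 F [ 0.1077 -0.2427  0.6555] M [-0.0404  0.0109 -0.0639] gap 0.0598 grip 0.0
grip t 17.92 fixXY [-0.1075 -0.2773] z 0.0424 Fx -0.82 F [-0.8486  0.4548  4.4348] M [0.1046 0.1109 0.0036] gap 0.0113 grip 69.0
lift t 18.97 fixXY [-0.1081 -0.2766] z 0.1492 Fx -0.1 F [-0.108   0.133  -3.1418] M [-0.0239  0.0304 -0.0265] gap 0.0111 grip 68.2
over t 20.27 fixXY [-0.0372 -0.0019] z 0.1402 Fx 1.15 F [ 1.145   0.1135 -1.4611] M [ 0.0339 -0.0596  0.0117] gap 0.0112 grip 68.2
True
down t 21.44 fixXY [-0.0365  0.    ] z 0.0724 Fx 0.92 F [0.8984 0.4321 4.4915] M [0.0582 0.1377 0.0132] gap 0.011 grip 68.9
```

View pics/w3.png

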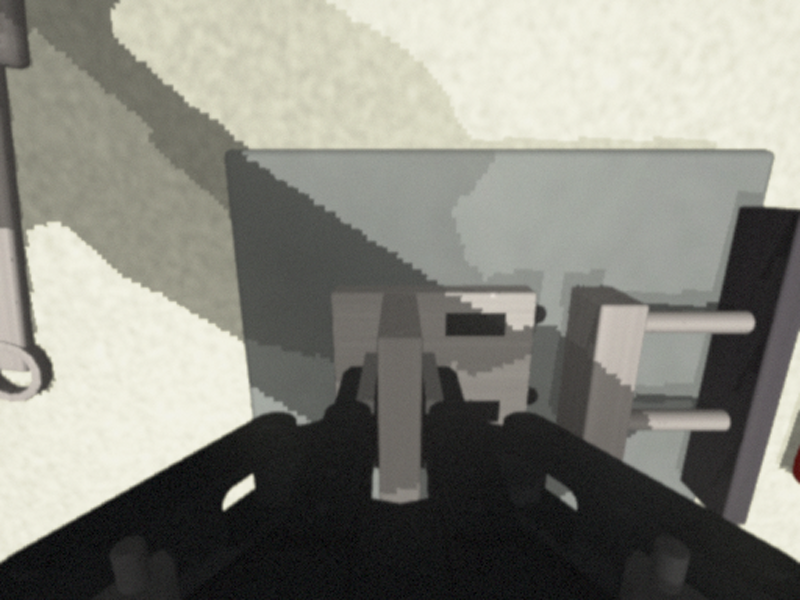

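The bracket sits flat on the plate with its toe edge at x≈533, parallel to the stop face at x≈555–600, and its far edge (y≈288) is level with the stop's. I'll check the alignment with depth before pushing.

```bash
cat > al.py <<'E'
from h import *
def align(im,d,s):
    K,p,R=pose("wrist",s); v,u=np.indices(d.shape)
    X=((np.stack([(u-K[0,2])/K[0,0],(v-K[1,2])/K[1,1],np.ones_like(d)],-1)*d[...,None])@R.T+p)[d>0]
    q=X[:,:2]-FC; x=q@FX; y=q@[-FX[1],FX[0]]; z=X[:,2]
    def edge(l,m,a,b,sgn):  # extreme of b per bin of a, line fit
        a,b=a[m],b[m]; bins=np.round(a/.003); A,B=[],[]
        for k in np.unique(bins):
            i=bins==k
            if i.sum()>=3: A.append(k*.003);B.append(np.percentile(sgn*b[i],97)*sgn)
        if len(A)<4: print(l,"few");return
        f=np.polyfit(A,B,1); f=np.polyfit(*zip(*[(i,j) for i,j in zip(A,B) if abs(np.polyval(f,i)-j)<.003]),1)
        print(l,"at mid",round(np.median(B),4),"slope deg",round(np.degrees(np.arctan(f[0])),2),len(A))
    foot=(z>.0375)&(z<.046)&(x>-.08)&(x<.05)&(abs(y)<.04)
    stop=(z>.054)&(z<.062)&(x>.02)&(x<.07)&(abs(y)<.04)
    edge("foot far y",foot&(x>-.03+s["position"][:2]@FX*0),x,y,-1)
    edge("toe x",foot&(y<-.0)&(y>-.027),y,x,1)
    edge("stop far y",stop,x,y,-1); edge("stop face x",stop&(y>-.027),y,x,-1)
E
python3 - <<'E'
from al import *
o=np.load("w3.npz"); align(o["im"],o["d"],dict(position=o["p"],tcp_rot=o["R"]))
E
```

```text
Traceback (most recent call last):
  File "al.py", line 16, in align
    edge("foot far y",foot&(x>-.03+s["position"][:2]@FX*0),x,y,-1)
    ~~~~^^^^^^^^^^^^^^^^^^^^^^^^^^^^^^^^^^^^^^^^^^^^^^^^^^^^^^^^^^
  File "al.py", line 12, in edge
    f=np.polyfit(A,B,1); f=np.polyfit(*zip(*[(i,j) for i,j in zip(A,B) if abs(np.polyval(f,i)-j)<.003]),1)
                           ~~~~~~~~~~^^^^^^^^^^^^^^^^^^^^^^^^^^^^^^^^^^^^^^^^^^^^^^^^^^^^^^^^^^^^^^^^^^^^^
TypeError: polyfit() missing 2 required positional arguments: 'y' and 'deg'
```

```bash
sed -i 's/^        f=np.polyfit.*/        f=theilslopes(B,A)/; s/^from h import \*/from h import *\nfrom scipy.stats import theilslopes/; s/ and (x<.05)//' al.py
sed -i 's/foot=.*/xt=(s["position"][:2]-FC)@FX+.05; foot=(z>.0375)\&(z<.046)\&(x>xt-.085)\&(x<xt+.006)\&(abs(y)<.04)/; s/foot&(x>-.03[^)]*)/foot\&(x>xt-.04)\&(x<xt-.004)/' al.py
python3 - <<'E'
from al import *
o=np.load("w3.npz"); align(o["im"],o["d"],dict(position=o["p"],tcp_rot=o["R"]))
E
```

```text
foot far y at mid -0.0135 slope deg -41.79 13
toe x at mid 0.0123 slope deg 2.02 9
stop far y at mid -0.0223 slope deg -26.59 6
stop face x at mid 0.0296 slope deg -0.25 20
```

The depth segmentation is unreliable from this angle, so I'll read the edges off an enlarged crop instead.

Run:
```python
from h import *
im=np.load("w3.npz")["im"]; c=im[175:285,200:420,::-1]
cv2.imwrite("pics/w3c.png",cv2.convertScaleAbs(cv2.resize(c,(792,396),interpolation=cv2.INTER_CUBIC),alpha=1.5))
```

```text
(no output)
```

View pics/w3c.png

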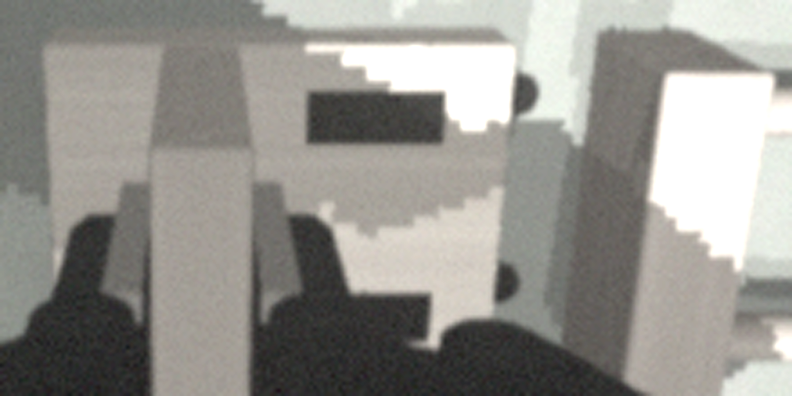

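The top of the image is the +y side. Foot top edge: (46,43)–(514,43). Toe edge: (514,45)–(495,310). Stop top: (665,72)–(773,72), with its face edge running (665,72)–(627,370).

```bash
sed -i 's/x,y,-1)/x,y,1)/g; s/foot&(y<-.0)&(y>-.027)/foot\&(y>0)\&(y<.027)/; s/stop&(y>-.027)/stop\&(y>0)\&(y<.027)/' al.py
python3 - <<'E'
from al import *
o=np.load("w3.npz"); s=dict(position=o["p"],tcp_rot=o["R"]); align(o["im"],o["d"],s)
P=pose("wrist",s)
def g(l,a,z):
    q=onplane(P,(200+(a[0]+.5)/3.6-.5,175+(a[1]+.5)/3.6-.5),z)[:2]-FC; print(l,q@FX,q@[-FX[1],FX[0]])
for l,a,z in [("footRear",(46,43),.042),("footToe",(514,43),.042),("toe2",(495,310),.042),("stop",(665,72),.0575),("stopback",(773,72),.0575),("stop2",(627,370),.0575)]: g(l,a,z)
E
```

```text
foot far y at mid 0.0301 slope deg -0.58 13
toe x at mid 0.0115 slope deg -1.74 10
stop far y at mid 0.0296 slope deg -0.97 6
stop face x at mid 0.0295 slope deg -0.01 10
footRear -0.06052244632645154 0.030628926144002422
footToe 0.012686018416374161 0.030643585692090466
toe2 0.013665565522591662 -0.016299570333808966
stop 0.029241679292587273 0.030572530932338512
stopback 0.04451196644812843 0.030574901595648286
stop2 0.029745050260655933 -0.017658028024460214
```

The bracket is centred within about 0.5 mm and square, with a 16 mm gap to the stop. Now push in steps.

Run:
```python
from al import *
for x in (-.023,-.016,-.012,-.009):
    move_l([*fix(x),.0722],feed=.02); sleep(.3); rep(x)
s=sense(); im,d=camera("wrist"); np.savez("w4.npz",im=im,d=d,p=s["position"],R=s["tcp_rot"]); align(im,d,s)
c=im[175:285,200:420,::-1]
cv2.imwrite("pics/w4c.png",cv2.convertScaleAbs(cv2.resize(c,(792,396),interpolation=cv2.INTER_CUBIC),alpha=1.5))
```

```text
-0.023 t 22.68 fixXY [-0.0234 -0.0002] z 0.0725 Fx -3.0 F [-2.9955 -0.2009  5.709 ] M [-0.0493  0.6469  0.0339] gap 0.011 grip 69.2
-0.016 t 23.48 fixXY [-0.0176 -0.0004] z 0.0725 Fx -7.55 F [-7.5686  0.0718  9.1153] M [-0.0524  1.1884 -0.0183] gap 0.0113 grip 70.0
-0.012 t 24.13 fixXY [-0.015  -0.0004] z 0.0726 Fx -12.21 F [-12.233   -0.0586  13.6121] M [-0.0485  1.9261  0.0295] gap 0.0111 grip 70.6
-0.009 t 24.73 fixXY [-0.0131 -0.0004] z 0.0727 Fx -14.18 F [-14.2549   0.7176  16.406 ] M [-0.053   2.6335  0.0197] gap 0.0111 grip 71.1
foot far y at mid 0.0295 slope deg -1.07 13
toe x at mid 0.0364 slope deg -0.57 10
stop far y at mid 0.0298 slope deg -1.09 7
stop face x at mid 0.0367 slope deg -0.09 10
```

View pics/w4c.png

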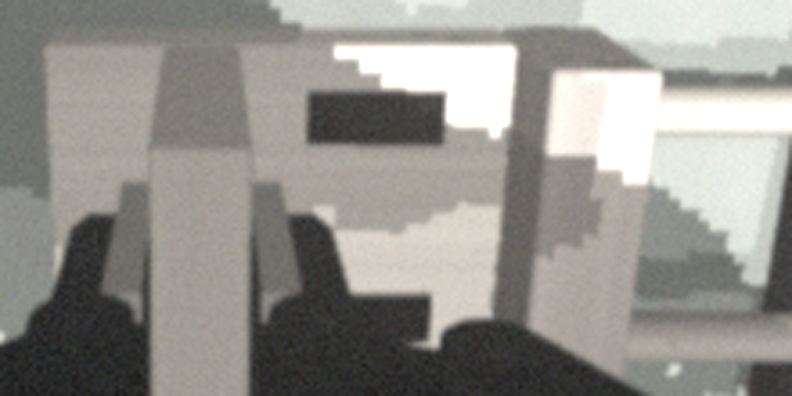

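The bracket is flush against the stop, still centred (29.5 vs 29.8 mm edges). Stop travel is about 7 mm, and the arm lags under load. The down-force has built up to 16 N, so I'll relax that and then continue to 12 mm.

Run:
```python
from al import *
for x,z in ((-.009,.0732),(-.009,.0742),(-.006,.0747)):
    move_l([*fix(x),z],feed=.01); sleep(.3); s=rep((x,z))
    if s["wrist_force"][2]<5: break
im,d=camera("wrist"); align(im,d,s)
```

```text
(-0.009, 0.0732) t 25.33 fixXY [-0.0131 -0.0004] z 0.0728 Fx -11.65 F [-11.6888   0.2162  11.187 ] M [-0.1468  2.2017  0.0118] gap 0.0109 grip 70.2
(-0.009, 0.0742) t 25.88 fixXY [-0.013  -0.0003] z 0.073 Fx -8.4 F [-8.3955 -0.2944  3.7042] M [-0.2195  1.797   0.014 ] gap 0.0114 grip 69.7
foot far y at mid 0.0297 slope deg -0.4 13
toe x at mid 0.0365 slope deg -0.65 10
stop far y at mid 0.0298 slope deg -1.15 7
stop face x at mid 0.0366 slope deg 0.18 10
```

Run:
```python
from al import *
x,z=-.009,.0742
for i in range(8):
    s=sense(); ax=(s["position"][:2]-FC)@FX; fz=s["wrist_force"][2]; e=-.0082-ax
    if abs(e)<.0004 and 2<fz<8: break
    x+=np.clip(e*1.1,-.002,.002); z+=np.clip((fz-5)/7e3,-.0006,.0006)
    if e>.001: z+=.0003
    move_l([*fix(x),z],feed=.01); sleep(.25); s=rep((round(x,4),round(z,4)))
    if s["wrist_force"][:2]@FX<-18.5: print("high");break
im,d=camera("wrist"); align(im,d,s); print(s["tcp_rot"],down(np.pi/2+YAW))
np.savez("w5.npz",im=im)
cv2.imwrite("pics/w5.png",cv2.resize(im[...,::-1],(800,600),interpolation=cv2.INTER_CUBIC))
```

```text
(np.float64(-0.007), np.float64(0.0743)) t 26.53 fixXY [-0.0118 -0.0004] z 0.073 Fx -10.93 F [-10.867   -1.3846   5.4769] M [-0.2745  2.1458  0.0138] gap 0.011 grip 70.1
(np.float64(-0.005), np.float64(0.0746)) t 27.13 fixXY [-0.0104 -0.0004] z 0.0731 Fx -11.05 F [-11.0155  -0.8467   5.7441] M [-0.3151  2.3868 -0.0038] gap 0.0112 grip 69.8
(np.float64(-0.003), np.float64(0.075)) t 27.73 fixXY [-0.0091 -0.0004] z 0.0732 Fx -12.27 F [-12.2406  -0.8114   4.126 ] M [-0.3325  2.6537  0.0293] gap 0.0114 grip 69.7
(np.float64(-0.002), np.float64(0.0749)) t 28.23 fixXY [-0.0085 -0.0004] z 0.0732 Fx -14.07 F [-14.0208  -1.1713   6.416 ] M [-0.329   2.8995  0.0124] gap 0.0111 grip 70.0
foot far y at mid 0.0296 slope deg -0.51 13
toe x at mid 0.0407 slope deg -1.32 10
stop far y at mid 0.0299 slope deg 0.78 7
stop face x at mid 0.041 slope deg -0.24 10
[[-0.0627  0.9979 -0.0159]
 [ 0.998   0.0627  0.0016]
 [ 0.0026 -0.0157 -0.9999]] [[-0.0633  0.998   0.    ]
 [ 0.998   0.0633  0.    ]
 [ 0.      0.     -1.    ]]
```

Stop travel is about 11.5 mm, centred and flush. However, the tool has pitched 0.9° under load, which lifts the tail about 1 mm. I'll correct the pitch so the bracket lies flat while keeping the same push.

Run:
```python
from al import *
from scipy.spatial.transform import Rotation as Ro
ax3=np.array([-FX[1],FX[0],0]); x,z,th=-.002,.0749,0.
def tilt(s): zz=s["tcp_rot"][:,2]; return np.arctan2(-(zz[:2]@FX),-zz[2])
for i in range(10):
    s=sense(); t=tilt(s); ax=(s["position"][:2]-FC)@FX; fz=s["wrist_force"][2]; e=-.0081-ax
    if abs(t)<.002 and abs(e)<.0005 and 1.5<fz<9: break
    th-=np.clip(t,-.005,.005); x+=np.clip(e*1.1,-.0015,.0015)
    z+=np.clip((fz-5)/7e3,-.0005,.0005)
    move_l([*fix(x),z],Ro.from_rotvec(ax3*th).as_matrix()@down(np.pi/2+YAW),feed=.01); sleep(.25)
    s=rep((round(x,4),round(z,4),round(th,4))); print("   tilt",round(tilt(s),4))
    if s["wrist_force"][:2]@FX<-18.5: print("high");break
np.save("cmd.npy",[x,z,th])
im,d=camera("wrist"); align(im,d,s)
cv2.imwrite("pics/w6.png",cv2.resize(im[...,::-1],(800,600),interpolation=cv2.INTER_CUBIC))
```

```text
(np.float64(-0.0015), np.float64(0.075), np.float64(-0.005)) t 28.78 fixXY [-0.0083 -0.0003] z 0.073 Fx -14.73 F [-14.6416  -1.8903   5.6282] M [-0.3295  2.9053 -0.039 ] gap 0.011 grip 69.9
   tilt 0.0096
(np.float64(-0.0013), np.float64(0.0751), np.float64(-0.01)) t 29.28 fixXY [-0.0084 -0.0004] z 0.0728 Fx -13.69 F [-13.6216  -1.4887   4.3238] M [-0.378   2.9399  0.0314] gap 0.0112 grip 69.7
   tilt 0.0052
(np.float64(-0.001), np.float64(0.075), np.float64(-0.015)) t 29.78 fixXY [-0.0084 -0.0003] z 0.0726 Fx -14.72 F [-14.6018  -2.2573   3.3767] M [-0.4304  3.048   0.0159] gap 0.0115 grip 69.7
   tilt 0.0009
foot far y at mid 0.0297 slope deg -0.82 13
toe x at mid 0.0413 slope deg -0.25 10
stop far y at mid 0.0299 slope deg 0.04 6
stop face x at mid 0.0415 slope deg 0.08 10
```

Run:
```python
from al import *
for i in range(3): sleep(1); s=rep(i)
im,d=camera("wrist"); align(im,d,s); t,_=camera("top")
cv2.imwrite("pics/end.png",cv2.resize(np.vstack([im,t])[...,::-1],(400,600),interpolation=cv2.INTER_AREA))
```

```text
0 t 30.83 fixXY [-0.0084 -0.0004] z 0.0726 Fx -14.06 F [-13.9892  -1.5998   4.1209] M [-0.4029  3.1178  0.0459] gap 0.0111 grip 69.7
1 t 31.83 fixXY [-0.0084 -0.0004] z 0.0726 Fx -14.29 F [-14.178   -2.2975   4.0079] M [-0.4138  3.0733  0.0212] gap 0.011 grip 69.7
2 t 32.83 fixXY [-0.0084 -0.0003] z 0.0726 Fx -14.55 F [-14.4788  -1.5369   4.1206] M [-0.4457  3.0779  0.006 ] gap 0.0112 grip 69.7
foot far y at mid 0.0296 slope deg -0.96 13
toe x at mid 0.0413 slope deg -0.96 10
stop far y at mid 0.0298 slope deg -0.27 6
stop face x at mid 0.0416 slope deg -0.09 10
```

View pics/end.png

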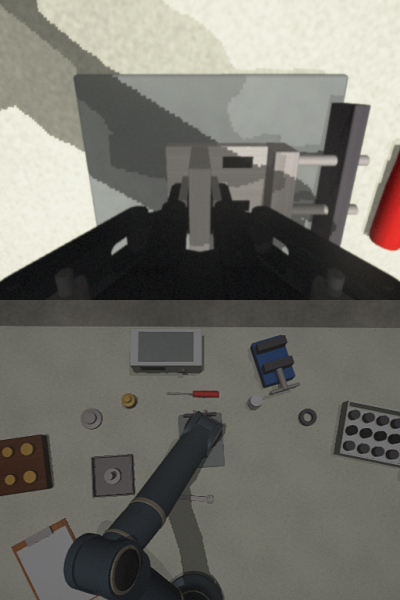

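The bracket is flat, square and flush, with the stop pushed back about 12 mm (toe edge at (270,145) in the upper image). The anvil is standing in the tray at (112,476), and the bystanders haven't moved. The push has held steady for over 2 s, so I'm handing in.

```bash
python3 -c "
from rig import *
print(finish_job())"
```

```text
the job is handed in; nothing more can be done
None
```

The job is handed in: the anvil stands in the tray, and the arm is still holding the bracket flat, square and centred against the stop, which is pushed back about 12 mm (about 12 N) and had held steady for over 3 s.

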